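# Seat the rubber bar, release the catch, hold the press down

## Task

Lay the drilled black rubber bar (the wider bar, with three holes) flat and square in the pocket of the blue lever press and let go of it. Only then flip the red safety catch all the way over so that its yellow bar swings clear of the lever, then pull the lever by its black handle towards the front and down to its stop, so that the white foot presses on the bar. Finish while still holding the lever down there, and do not disturb the other bar, the jars, the can or the bowl.

Things in the scene. Friction and masses are not known exactly. Their poses are not given: they have to be found in the camera images.
- test_bar: drilled black rubber bar, 34 x 105 mm and 8 mm thick, with three holes along it, 35 g, loose, lying flat on the worktop; it lies in one of two areas, left or right of the press, the other holds faced_bar. Origin: centre of its underside; y runs along its length, z up.
- press: blue lever press fixed to the worktop. Origin: on the worktop under the pocket centre; +x from the pocket to the lever's pivot (away from the robot, yaw within 0.2 rad), y left, z up. Base 20 mm thick, x -70 to 150 mm, y -50 to 50 mm (to 128 mm where x > 60 mm). Lever axis: along press y, at x = 110, z = 72 mm. Catch axis: along press x, at y = 90, z = 120 mm.
- pocket (a point): floor centre of the aluminium pocket, 32 mm above the worktop, axes as the press; the seated bar's origin comes here, its length along x. Inside 108 mm (x) by 38 mm (y); walls 4 mm over the floor, with sloping lead-ins to 9 mm: end walls, and side walls only in the last 14 mm at each end. Between them both sides are open for the fingers, down to the base 12 mm below the floor.
- catch (a joint): safety catch, rad: 0 = engaged (yellow bar level across the lever's front, lever blocked), 1.0 = fully over, at its stop (yellow bar raised; the lever passes from about 0.75). The red tab moves outward (press +y) and down as the value grows. It stays where it is left; friction 0.07 N m, a few newtons at the tab.
- catch_tab (a point): in the middle of the red tab's thickness, 55 mm from the catch's axis, 7 mm short of the tip, at press x = 98 mm. Tab 26 mm wide (press x), 10 mm thick, leaning 0.85 rad from upright toward press +y when engaged, 1.85 rad (just below level) when fully over. Push its inner, upper face outward and down along its arc; a straight push down can jam by friction at first.
- lever (a joint): lever, rad: 0 = up (leaning 0.1 rad back, toward press +x), grows as it is pulled toward press -x and down, 1.67 = its stop, level. A spring lifts it when released; holding it at the stop with the foot on the bar takes about 10 N down at the handle.
- handle: black round handle bar of the lever, diameter 20 mm, 104 mm long along press y, standing out to the right (press -y) of the lever arm. Origin: on its axis, at press y = -55 mm, a good place to grip, 200 mm from the lever's axis; about 271 mm high with the lever up, 72 mm with it down. It is a sleeve that turns freely about its own axis (press y), so ignore its rotation.
- presser: white sprung foot, 24 mm across, under the lever 110 mm from its axis; with the lever at its stop it presses the middle of the seated bar with about 9 N (6 mm of spring travel). Origin: centre of its face.
- faced_bar: other rubber bar, 22 x 110 x 9 mm, black with a white facing on half of it, loose; leave alone. Origin: centre of its underside.
- small_can: pale open can, 90 mm across, 128 mm high, bystander. Origin: centre of its underside.
- jar_orange: square jar with orange content and black cap, 62 x 62 x 104 mm, bystander. Origin: centre of its underside.
- jar_dark: square jar with dark content and black cap, 62 x 62 x 104 mm, bystander. Origin: centre of its underside.
- bowl_white: bowl with white content, 167 mm across, 68 mm high, bystander. Origin: centre of its underside.
Mind the look-alikes: they are no part of the job. Leave any pink or purple look-alike of the test_bar alone.

How it is judged:
On the way, in this order (a step that is already met when the one before it is completed fails the run):
1. the drilled bar lies flat and square in the pocket, let go, with the catch still engaged and the lever up (horizontal distance between test_bar and pocket below 0.004 m and z of test_bar in the frame of pocket between -0.0025 and 0.0025 m and angle between the y axis of test_bar and the x axis of pocket, either way round below 0.06 rad and angle between test_bar's own z axis and vertical below 0.06 rad and contact force between the fingers and test_bar below 0.3 N and value of joint catch below 0.3 rad and value of joint lever below 0.2 rad), for 0.2 s.
2. the catch is flipped over with the lever still up (horizontal distance between test_bar and pocket below 0.004 m and z of test_bar in the frame of pocket between -0.0025 and 0.0025 m and angle between the y axis of test_bar and the x axis of pocket, either way round below 0.06 rad and angle between test_bar's own z axis and vertical below 0.06 rad and value of joint catch above 0.9 rad and value of joint lever below 0.2 rad), for 0.2 s.
At the end, for the whole second after the job is handed in: Bar in the pocket (origin within 4 mm of the pocket centre in plan, 2.5 mm in height, 0.06 rad of square and level), untouched by the fingers; catch above 0.8 rad; fingers hold the handle (over 1.5 N) with the lever above 1.63 rad and the foot pressing the bar with over 4 N (horizontal distance between test_bar and pocket below 0.004 m and z of test_bar in the frame of pocket between -0.0025 and 0.0025 m and angle between the y axis of test_bar and the x axis of pocket, either way round below 0.06 rad and angle between test_bar's own z axis and vertical below 0.06 rad and value of joint catch above 0.8 rad and value of joint lever above 1.63 rad and contact force between presser and test_bar above 4 N and contact force between the fingers and handle above 1.5 N and contact force between the fingers and test_bar below 0.3 N); the arm keeps its last pose, push and grip.
It fails at once if another thing was disturbed (moved more than 30 mm) (distance of any of faced_bar, small_can, jar_orange, jar_dark, bowl_white from where it was at the start of the episode above 0.03 m).
It also fails if it takes over 72 s, if anything falls off the work surface, if the arm or the gripper's body presses on something with over 40 N, if the wrist force passes 120 N, or if a joint passes its speed limit or range.

## Robot

A 6-joint arm with a two-finger parallel gripper is mounted at the origin on the work surface; the furniture and walls round the work are solid. World frame = base frame: x ahead of the robot, y to its left, z up, the work surface at z = 0. Lengths are in m, angles in rad, forces in N, time in s.
With the tool pointing down it reaches from about 0.275 to 0.975 m from the base axis. Payload 8.4 kg.
Tool frame: the origin (TCP) lies between the finger pads; the fingertips stand 17 mm ahead of it and the grasp point (between the pads) lies 2 mm behind it (arm.tcp_to_tips is the distance from the TCP to the fingertips, in m); z points along the fingers, y is the line along which they close (so a half turn about z gives the same grasp; the last joint's range is limited). The gripper opens to 92 mm and grips with 3 to 60 N. Pads are 20 mm wide; open, the fingers measure 128 mm over their backs; the gripper's body (75 mm by 189 mm) begins 69 mm behind the grasp point.
Start: joints at [1.324, 0.353, 1.633, -0, 1.155, -0.002], TCP at [0.151, 0.606, 0.232] pointing down, gripper open.
Joint ranges: [-2.63, 2.63], [-0.92, 2.1], [0.06, 2.66], [-1.3, 4.44], [0, 2.69], [-3.02, 3.02]. Speed limits (rad/s): [2.22, 2.22, 2.79, 3.14, 3.14, 3.14].

## Interface

Orientations are given as a 3x3 rotation matrix whose columns are the frame's x, y, z axes.
In Python, from cell import arm gives the robot as it stands. The module is installed in compiled form; this text tells all that it offers.
- The arm moves only by the tool play_rows, never from a script. Its argument "targets" is a list of rows, each a list of 2 entries, a list of its own where there are three numbers: the shift along the tool's x, y, z normalised to -1 to 1, where 1 is 2.5 cm, then the turn, a rotation vector about the tool's x, y, z normalised to -1 to 1, where 1 is 0.12 rad. A call has 1 to 8 rows; each row shifts and turns the commanded pose from where the row before left it, along the tool's axes as they then stand; what a row does not reach is not made up. A row lasts 1/12 s, in which the tool goes at most 41.7 mm and 7.16 degrees, less where a joint would pass 70% of its speed; a pose out of reach is approached as far as the arm can. A call with a number of a shift or a turn outside -1 to 1 is refused whole. A call with a gripper value outside its range is refused whole. "hand" is the opening, from -1 (shut) to 1 (fully open), set as the call begins (left out, the last holds). The fingers move at their own pace and stop on an object; "grip_force" is the grip in N (left out, the last holds). Time passes only in rows, so rows that do not move let the fingers close. It gives the time, the measured TCP pose, the force, the opening and the grip force at its end, in the units of the state.
- arm.get_state(): the state, without advancing time (a new reading comes with each control period).
- arm.get_image(name): name is "scene" or "side" or "wrist"; returns (picture, depth): 480x640x3 uint8, blue, green, red; 480x640 float32, m along the optical axis (not along the pixel's ray), 0 where there is no reading.
- arm.camera_model(name): a dict with "fx", "fy", "cx", "cy" (pixels), "rvec" (rotation vector, rad) and "tvec" (3), from world to camera coordinates, as OpenCV has them; the wrist camera has in their place "hand_eye" (4x4, takes a point from camera to tool coordinates, whose origin is the TCP and whose axes are the flange's). Camera axes: x right, y down, z forward; pixel columns grow to the right and rows downward; lengths in m; the calibration is good to about 2 mm. A picture is of the moment at which its call begins: read the wrist's pose just before it. camera_model takes no time and is no camera call.
- arm.hand_in(): hands the job in; it is judged then, once.
The state is a dict: "t": time; "joints": joint angles; "qvel": joint speeds; "effort": joint torques, N m; "ee_pos": TCP position; "tool_rot": TCP orientation; "contact_force": force on the tool from outside, world axes, zero at the start; "wrist_torque": the same for the moment, N m; "grip_width": opening from 0.0 (shut) to 1.0 (fully open); "finger_force": force on a finger pad.
Only numpy, scipy, OpenCV 4.12 (cv2) and the standard library are available. Lean on these libraries where they do the work, as an engineer would, in place of code of your own. Each camera call takes 0.05 s, during which the arm holds its last target. There are 200 camera calls.

## Working session

There is one attempt and no reset: what is moved stays moved. The work goes in short steps, Python scripts to look and compute and a tool call to move; the robot and the scene stay as the last step left them, time stands still between calls to the robot, and variables do not carry over. Pictures are saved under pics/ and viewed, at most 11 in all, crops included, and the job is handed in when it is done.

Besides the shell and the picture viewer there is one more tool, called after ">>>" in YAML: its name, and indented under it one key for each argument. play_rows: Moves the arm, as the interface text tells. Scaled input: -1 to 1 covers 2.5 cm each way for a shift and 0.12 rad each way for a turn. Its arguments: {"type":"object","properties":{"targets":{"type":"array","items":{"type":"array"}},"hand":{"type":"number"},"grip_force":{"type":"number"}},"required":["targets"]}

```bash
mkdir -p pics
cat > h.py <<'E'
from cell import arm
import numpy as np, cv2
def snap(n):
    s=arm.get_state(); im,d=arm.get_image(n); c=arm.camera_model(n)
    if n=="wrist":
        T=np.eye(4);T[:3,:3]=s["tool_rot"];T[:3,3]=s["ee_pos"]; M=T@np.array(c["hand_eye"])
    else:
        R=cv2.Rodrigues(np.array(c["rvec"],float))[0]; M=np.eye(4);M[:3,:3]=R.T;M[:3,3]=-R.T@np.array(c["tvec"]).ravel()
    return im,d,c,M
def cloud(d,c,M):
    v,u=np.mgrid[:d.shape[0],:d.shape[1]]
    P=np.stack([(u-c["cx"])/c["fx"]*d,(v-c["cy"])/c["fy"]*d,d],-1)
    return P@M[:3,:3].T+M[:3,3]
def save(p,n): 
    im,d,c,M=snap(n); cv2.imwrite(f"pics/{p}.png",im); np.savez(f"pics/{p}.npz",im=im,d=d,M=M,P=cloud(d,c,M),K=[c["fx"],c["fy"],c["cx"],c["cy"]])
E
python3 - <<'E'
from h import *
for n in("scene","side","wrist"): save(n+"0",n)
a=[cv2.imread(f"pics/{n}0.png") for n in("scene","side")]
s=arm.get_state();print(s["t"],s["ee_pos"],s["tool_rot"],s["grip_width"],arm.tcp_to_tips)
E
```

```text
0.15 [0.1513977  0.60601818 0.2310306 ] [[-9.70178594e-01  2.42391065e-01 -2.59026595e-04]
 [ 2.42391204e-01  9.70178042e-01 -1.03503677e-03]
 [ 4.18250125e-07 -1.06695628e-03 -9.99999431e-01]] 1.0005557874361286 0.017
```

View pics/scene0.png

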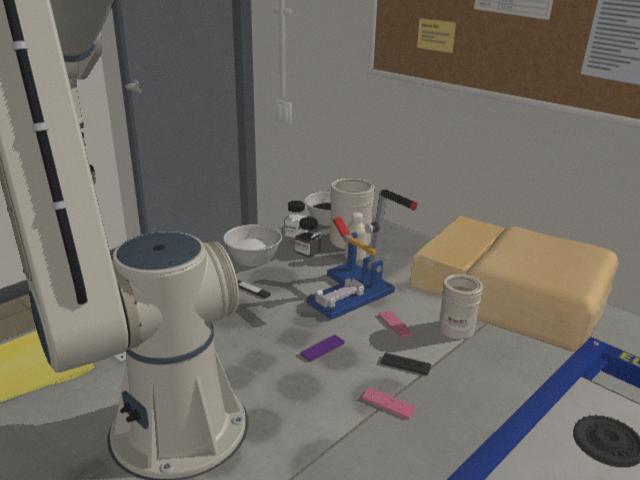

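View pics/side0.png

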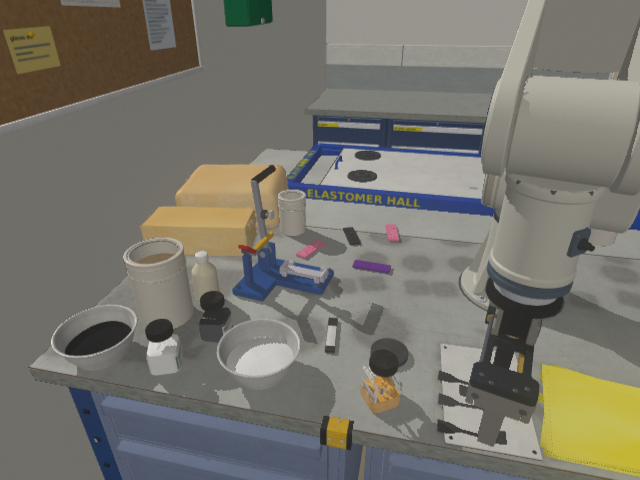

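Scene view: bar candidates are black drilled (405,364), black/white faced (253,289), purple (323,348), pink (394,323) and pink (388,403). I choose the black one at (405,364). The press is at about (350,285).

Run:
```python
from h import *
def bar(f,box):
    z=np.load(f"pics/{f}.npz");im,P=z["im"],z["P"];u0,u1,v0,v1=box
    s=im[v0:v1,u0:u1].astype(int);p=P[v0:v1,u0:u1]
    m=(s.max(-1)<75)&(p[...,2]>0.001)&(p[...,2]<0.02)
    q=p[m]; r=cv2.minAreaRect(q[:,:2].astype(np.float32)); print(f,len(q),r,np.median(q,0))
bar("scene0",(370,440,345,382)); bar("side0",(340,365,225,247))
for f in("scene0","side0"):
    z=np.load(f"pics/{f}.npz");im=z["im"].astype(int);P=z["P"]
    m=(im[...,0]-im[...,2]>50)&(P[...,0]>.3)&(P[...,0]<1.1)&(abs(P[...,1])<.5)&(abs(P[...,2]-.02)<.006)
    n,l,st,_=cv2.connectedComponentsWithStats(m.astype(np.uint8)); 
    q=P[m]; print(f,len(q),q.min(0),q.max(0),np.median(q,0),cv2.minAreaRect(q[:,:2].astype(np.float32)))
im=cv2.imread("pics/scene0.png"); 
s=cv2.imread("pics/side0.png")
a=cv2.resize(im[180:390,295:445],None,fx=2.7,fy=2.7,interpolation=2); b=cv2.resize(s[160:300,225:410],None,fx=2.1,fy=2.1,interpolation=2)
o=np.zeros((567,800,3),np.uint8);o[:a.shape[0],:a.shape[1]]=a[:567];o[:b.shape[0],410:410+b.shape[1]]=b;cv2.imwrite("pics/crop1.png",o[:, :800])
```

```text
scene0 566 ((0.45077529549598694, -0.19566570222377777), (0.04011950641870499, 0.10446767508983612), 22.341819763183594) [ 0.44841408 -0.19756662  0.00671413]
side0 175 ((0.45140722393989563, -0.1918378323316574), (0.034123506397008896, 0.10770786553621292), 22.64934730529785) [ 0.44886249 -0.18509841  0.00728127]
scene0 822 [0.46351438 0.00493551 0.01400099] [0.69547134 0.18511131 0.02579963] [0.61049083 0.0416363  0.01876917] ((0.5816522836685181, 0.10582656413316727), (0.18197950720787048, 0.2137666642665863), 81.73478698730469)
side0 823 [ 0.32685928 -0.46564452  0.01446262] [0.703571   0.19464478 0.02598368] [0.63089508 0.11722845 0.01937502] ((0.5154410004615784, -0.13324397802352905), (0.6656326651573181, 0.3450564742088318), 87.14505767822266)
```

View pics/crop1.png

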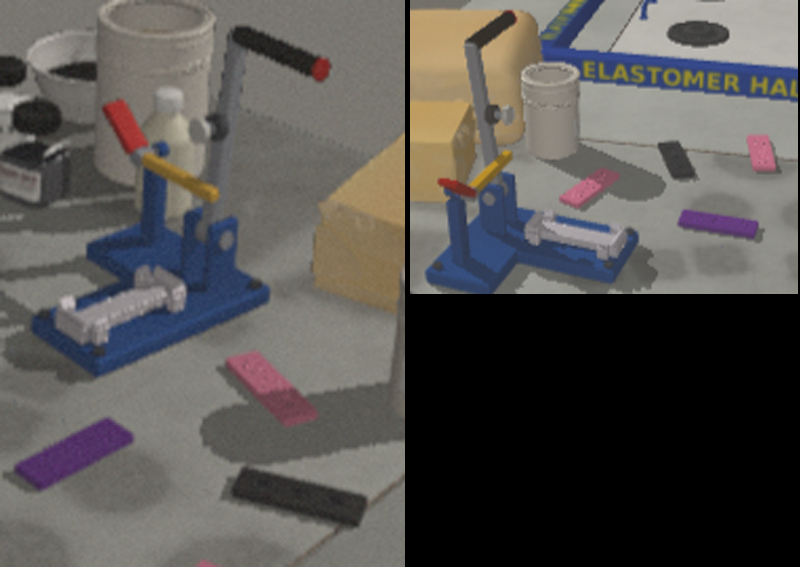

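Run:
```python
from h import *
print(np.round(arm.camera_model("wrist")["hand_eye"],4), arm.camera_model("wrist")["fx"])
for f in("scene0","side0"):
    z=np.load(f"pics/{f}.npz");im=z["im"].astype(int);P=z["P"]
    b=(im[...,0]-im[...,2]>40)&(P[...,0]>.4)&(P[...,0]<.9)&(P[...,1]>-.1)&(P[...,1]<.4)&(abs(P[...,2]-.02)<.008)
    q=P[b][:,:2]
    # score L-shape coverage: area-limited fit
    from scipy.optimize import minimize
    def sdf(x):
        c,s=np.cos(x[2]),np.sin(x[2]);d=q-x[:2];X=d@[c,s];Y=d@[-s,c]
        def box(a,b,e,g): return np.maximum(np.maximum(a-X,X-b),np.maximum(e-Y,Y-g))
        return np.minimum(box(-.07,.15,-.05,.05),box(.06,.15,-.05,.128))
    w=(im[...,:].min(-1)>120)&(P[...,0]>.4)&(P[...,0]<.65)&(P[...,1]>-.05)&(P[...,1]<.2)&(P[...,2]>.03)&(P[...,2]<.05)
    print(f,len(q),"pocket",w.sum(),cv2.minAreaRect(P[w][:,:2].astype(np.float32)))
    best=None
    for y in(-.2,-.1,0,.1,.2):
        x0=np.r_[np.median(P[w],0)[:2],y]
        r=minimize(lambda x:np.mean(np.clip(sdf(x)+.001,0,.02)),x0,method="Nelder-Mead",options=dict(initial_simplex=x0+np.r_[[np.zeros(3)],np.diag([.03,.03,.1])]))
        if best is None or r.fun<best.fun:best=r
    print(best.x,best.fun)
    red=(im[...,2]-im[...,1]>90)&(im[...,1]<60)&(P[...,0]>.45)&(P[...,0]<.9)&(P[...,1]>-.2)&(P[...,1]<.4)&(P[...,2]>.1)
    for p in P[red][::40]: print(np.round(p,3),end=" ")
    print()
    o=(P[...,2]>.05)&(P[...,0]>.4)&(P[...,0]<1.1)&(abs(P[...,1])<.6)
    H=np.zeros((14,24))
    ii=((P[o][:,0]-.4)/.05).astype(int);jj=((P[o][:,1]+.6)/.05).astype(int);np.maximum.at(H,(ii.clip(0,13),jj.clip(0,23)),P[o][:,2]*100)
    print(H.astype(int))
```

```text
[[ 2.000e-04 -9.710e-01 -2.389e-01  6.760e-02]
 [ 1.000e+00  3.000e-04 -2.000e-04 -9.000e-04]
 [ 2.000e-04 -2.389e-01  9.710e-01 -1.531e-01]
 [ 0.000e+00  0.000e+00  0.000e+00  1.000e+00]] 344.6451910986154
scene0 1079 pocket 221 ((0.5406414270401001, 0.07365498691797256), (0.0604751780629158, 0.12852470576763153), 81.86827087402344)
[ 0.53616253  0.07136553 -0.14018652] 2.3195760902750744e-05
[0.653 0.192 0.163] [0.656 0.18  0.148] [0.645 0.163 0.137] 
[[ 6  0  5  0  0  0  0  0  0  0  0  0  0  0  0  0  0  0  0  0  0  0  0  0]
 [ 6  0  5  0  0  0  0  0  0  0  0  0  0  0  0  0  0  0  6  6  6  6  0  0]
 [ 6  0  5  0  0  0  0  0  0  0  0  0  0  0  0  0  0  0  6  5  0  7  0  0]
 [ 0  0  5  0  0  0  0 12  0  0  0  0  0  0  0  0  0  0  6  6  0  6  0  0]
 [ 0  0  5  0  0  0  0 13 12  0  0 28 27 21 12 16  0  0  5  7  7  6  0  0]
 [ 0  0  5  0  0  0 11 13 13  0  0 28 28 27 12 16  0 10 10  5  0  0  0  0]
 [ 5  5 12 13 13 14 14 14 14  9 10 10  5  0  0 12 13  6 10  0 10 10  0  0]
 [ 5  5 13 14 14 14 14 14 14 10 10 10  0  0  0 13 18 18 18  0 10 10  0  0]
 [ 0  0 12 14 14 14 13 13 13  9 10 10  9  
[... 969 characters left out ...]
16  0  5  7  6  6  0  0]
 [ 0  0  0  0  0  0  0 13 12  0  0 28 28 28 12 16 16  5 10 10  0  0  0  0]
 [ 0  5  0 13 13 13 14 14 13  9 10 10  7  0  0 10 13  0 10  5 10 10  0  0]
 [ 0  0  0 13 14 14 14 14 14 12 10 10 10  0  0 13 18 18 18 17 10 10  0  0]
 [ 0  0  0 13 14 13 13 13 13 13  9 10  9  0  0  0 18 14 18 18  7  6  6  0]
 [ 0  0  0 13 14 13 13 13 13 13  9 10 10  0  0  0 18 18 18 18  0  5  7  0]
 [ 0  0  0 13 14 14 13 14 13 13 10 10 10  0  0  0  0  0  0  6  0  6  7  0]
 [ 0  0  0  0 13 14 13 13 13 13 10  9 10  0  0  0  0  0  0  6  7  6  6  0]
 [ 0  0  0  0 13 14 13 13 13 13 10 10 10  9  0  0  0  0  0  0  0  0  0  0]
 [67 67 67 67 67 67 67 67 67 67 67 67 67 67 67 67 67 67 57 46 31 18  7  0]]
```

>>> play_rows:
  targets:
    - [[-0.8, -0.75, 0], [0, 0, 0]]
    - [[-0.8, -0.75, 0], [0, 0, 0]]
    - [[-0.8, -0.75, 0], [0, 0, 0]]
    - [[-0.8, -0.75, 0], [0, 0, 0]]
    - [[-0.8, -0.75, 0], [0, 0, 0]]
    - [[-0.8, -0.75, 0], [0, 0, 0]]
    - [[-0.8, -0.75, 0], [0, 0, 0]]
    - [[-0.8, -0.75, 0], [0, 0, 0]]

```text
t: 0.82
ee_pos: [0.2708, 0.4208, 0.2314]
tool_rot: [[-0.97, 0.242, -0.0], [0.242, 0.97, -0.0], [0.0, -0.0, -1.0]]
contact_force: [0.5, -1.1, 0.1]
grip_width: 0.994
finger_force: 0.0
```

>>> play_rows:
  targets:
    - [[-0.8, -0.75, 0], [0, 0, 0]]
    - [[-0.8, -0.75, 0], [0, 0, 0]]
    - [[-0.8, -0.75, 0], [0, 0, 0]]
    - [[-0.8, -0.75, 0], [0, 0, 0]]
    - [[-0.8, -0.75, 0], [0, 0, 0]]
    - [[-0.8, -0.75, 0], [0, 0, 0]]
    - [[-0.8, -0.75, 0], [0, 0, 0]]
    - [[-0.8, -0.75, 0], [0, 0, 0]]

```text
t: 1.48
ee_pos: [0.3896, 0.2365, 0.2316]
tool_rot: [[-0.97, 0.242, -0.0], [0.242, 0.97, 0.0], [0.0, -0.0, -1.0]]
contact_force: [-0.2, 0.7, -1.1]
grip_width: 1.001
finger_force: 0.0
```

>>> play_rows:
  targets:
    - [[-0.8, -0.75, 0], [0, 0, 0]]
    - [[-0.8, -0.75, 0], [0, 0, 0]]
    - [[-0.8, -0.75, 0], [0, 0, 0]]
    - [[-0.8, -0.75, 0], [0, 0, 0]]
    - [[-0.8, -0.75, 0], [0, 0, 0]]
    - [[-0.7, -0.7, 0], [0, 0, 0]]
    - [[0, 0, 0], [0, 0, -0.9]]
    - [[0, 0, 0], [0, 0, 0]]

```text
t: 2.15
ee_pos: [0.4766, 0.1002, 0.2314]
tool_rot: [[-0.991, 0.134, -0.0], [0.134, 0.991, -0.0], [0.0, -0.0, -1.0]]
contact_force: [-0.6, 0.9, 0.1]
grip_width: 1.002
finger_force: 0.0
```

Run:
```python
from h import *
s=arm.get_state();print(s["t"],s["ee_pos"],np.round(s["tool_rot"],3).tolist())
save("wrist1","wrist")
```

```text
2.15 [0.47663762 0.10022289 0.23136754] [[-0.991, 0.134, -0.0], [0.134, 0.991, -0.0], [0.0, -0.0, -1.0]]
```

View pics/wrist1.png

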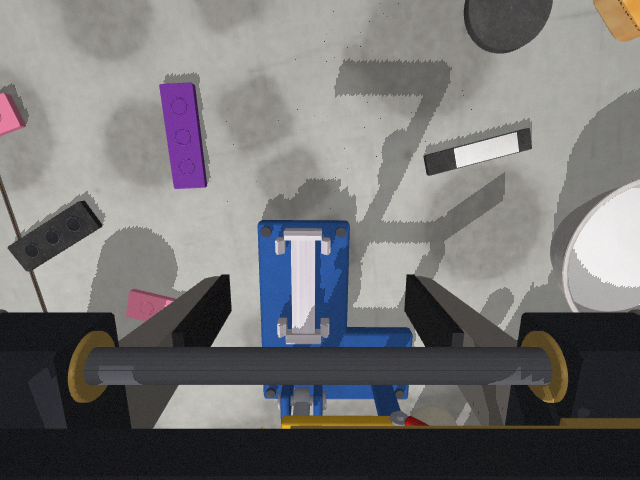

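```bash
cat >> h.py <<'E'
def toplane(uv,K,M,z):
    uv=np.atleast_2d(uv).astype(float); r=np.c_[(uv[:,0]-K[2])/K[0],(uv[:,1]-K[3])/K[1],np.ones(len(uv))]@M[:3,:3].T
    return M[:3,3]+r*((z-M[2,3])/r[:,2])[:,None]
E
python3 - <<'E'
from h import *
z=np.load("pics/wrist1.npz");im=z["im"].astype(int);K,M,P=z["K"],z["M"],z["P"]
b=(im[...,0]-im[...,2]>50)
L,R=[],[]
for v in range(240,312):
    u=np.where(b[v,240:370])[0]+240; L.append((u[0]-.5,v));R.append((u[-1]+.5,v))
T=[(u,np.where(b[200:260,u])[0][0]+199.5) for u in range(270,340)]
def line(q): 
    vx,vy,x,y=cv2.fitLine(q[:,:2].astype(np.float32),cv2.DIST_HUBER,0,.01,.01).ravel(); return np.array([x,y]),np.array([vx,vy])*np.sign(vx)
l,r=[line(toplane(q,K,M,.02)) for q in(L,R)]
t=line(toplane(T,K,M,.02)); print("L",l,"R",r,"front",t)
print("yaws",np.arctan2(l[1][1],l[1][0]),np.arctan2(r[1][1],r[1][0]),np.arctan2(-t[1][0],t[1][1]))
yaw=np.mean([np.arctan2(l[1][1],l[1][0]),np.arctan2(r[1][1],r[1][0])]); a=np.array([np.cos(yaw),np.sin(yaw)]);n=np.array([-a[1],a[0]])
ym=(l[0]@n+r[0]@n)/2; print("width",r[0]@n-l[0]@n); o=n*ym+a*(t[0]@a+.07);print("origin from base",o,yaw)
# bright pocket
w=(im.min(-1)>125); w[:225]=0;w[348:]=0;w[:,:270]=0;w[:,:][:,335:]=0
v,u=np.where(w); q=toplane(np.c_[u,v],K,M,.036); 
X=q[:,:2]@a;Y=q[:,:2]@n; print("pocket ext",np.percentile(X,[.3,99.7]),np.percentile(Y,[.3,99.7]), "expected ctr",o@a,o@n)
for uu,vv in((302,275),(302,300),(302,233),(302,340)): print(np.round(P[vv,uu],4))
# bar
m=(im.max(-1)<70); m[:195]=0;m[275:]=0;m[:,105:]=0
k=m&(P[...,2]>.003)&(P[...,2]<.02)&(P[...,0]<.6); n_,lab,st,_=cv2.connectedComponentsWithStats(k.astype(np.uint8)); i=1+st[1:,4].argmax()
v,u=np.where(lab==i); q=toplane(np.c_[u,v],K,M,.008)[:,:2].astype(np.float32); print(len(q),cv2.minAreaRect(q),np.median(P[lab==i][:,2]))
E
```

```text
L (array([0.5162492, 0.0283435], dtype=float32), array([ 0.9912886, -0.1317078], dtype=float32)) R (array([0.5429211 , 0.12392355], dtype=float32), array([ 0.9896558 , -0.14346221], dtype=float32)) front (array([0.4678396 , 0.08797025], dtype=float32), array([0.15406543, 0.98806065], dtype=float32))
yaws -0.1320916 -0.14395894 -0.15468152
width 0.09834078
origin from base [0.53672963 0.07514109] -0.13802527
pocket ext [0.45995249 0.58757764] [0.11964906 0.17599847] expected ctr 0.5212866 0.1482737
[0.5245 0.076  0.0317]
[0.5527 0.0719 0.0325]
[0.4769 0.0834 0.0421]
[0.596  0.066  0.0407]
2846 ((0.45034676790237427, -0.1942998170852661), (0.03448706120252609, 0.10834485292434692), 22.243717193603516) 0.008195076698106901
```

Run:
```python
from h import *
from scipy.optimize import least_squares
for f in("scene0","side0"):
    z=np.load(f"pics/{f}.npz");P=z["P"]
    m=(P[...,2]>.04)&(P[...,2]<.125)&(P[...,0]>.5)&(P[...,0]<.68)&(P[...,1]>-.28)&(P[...,1]<-.12)
    q=P[m][:,:2]; print(len(q),q.min(0),q.max(0))
    r=least_squares(lambda c:np.hypot(*(q-c).T)-.045,q.mean(0),loss="soft_l1",f_scale=.003);print(f,r.x,r.cost)
```

```text
1360 [ 0.59862636 -0.24755808] [ 0.67997253 -0.1578641 ]
scene0 [ 0.65022015 -0.2006297 ] 0.00656912994703318
731 [ 0.60377924 -0.24772888] [ 0.67994456 -0.15020721]
side0 [ 0.65021997 -0.20076959] 0.0030762946563098197
```

>>> play_rows:
  targets:
    - [[0, -0.9, 0], [0, 0, 0]]
    - [[0, -0.9, 0], [0, 0, 0]]
    - [[0, -0.9, 0], [0, 0, 0]]
    - [[0, -0.9, 0], [0, 0, 0]]
    - [[0, -0.9, 0], [0, 0, 0]]
    - [[0, -0.9, 0], [0, 0, 0]]
    - [[0, -0.9, 0], [0, 0, 0]]
    - [[0, -0.9, 0], [0, 0, 0]]

```text
t: 2.87
ee_pos: [0.4512, -0.0771, 0.2316]
tool_rot: [[-0.99, 0.139, -0.0], [0.139, 0.99, 0.0], [0.0, 0.0, -1.0]]
contact_force: [0.5, -0.5, -0.0]
grip_width: 0.999
finger_force: 0.0
```

>>> play_rows:
  targets:
    - [[-0.1, -0.9, 0], [0, 0, 0]]
    - [[-0.1, -0.9, 0], [0, 0, 0]]
    - [[-0.1, -0.9, 0], [0, 0, 0]]
    - [[-0.1, -0.9, 0], [0, 0, 0]]
    - [[-0.1, -0.9, 0], [0, 0, 0]]
    - [[0, 0, 0.5], [0, 0, 0.97]]
    - [[0, 0, 0.5], [0, 0, 0.97]]
    - [[0, 0, 0.5], [0, 0, 0.97]]

```text
t: 3.53
ee_pos: [0.4488, -0.1897, 0.1937]
tool_rot: [[-0.88, 0.475, 0.0], [0.475, 0.88, 0.0], [-0.0, 0.0, -1.0]]
contact_force: [-0.3, -0.3, -0.3]
grip_width: 0.997
finger_force: 0.0
```

>>> play_rows:
  targets:
    - [[0, 0, 0.5], [0, 0, 0.97]]
    - [[0, 0, 0.5], [0, 0, 0.97]]
    - [[0, 0, 0.5], [0, 0, 0.97]]
    - [[0, 0, 0], [0, 0, 0.97]]
    - [[0, 0, 0], [0, 0, 0.97]]
    - [[0, 0, 0], [0, 0, 0.97]]
    - [[0, 0, 0], [0, 0, 0]]
    - [[0, 0, 0], [0, 0, 0]]

```text
t: 4.2
ee_pos: [0.4488, -0.1894, 0.1566]
tool_rot: [[-0.379, 0.925, -0.0], [0.925, 0.379, 0.0], [0.0, -0.0, -1.0]]
contact_force: [-0.1, -0.3, -0.9]
grip_width: 0.997
finger_force: 0.0
```

Run:
```python
from h import *
s=arm.get_state();R=np.array(s["tool_rot"]);p=np.array(s["ee_pos"]);print(s["t"],p,np.round(R,4).tolist(), s["joints"])
save("wrist2","wrist")
z=np.load("pics/wrist2.npz");im=z["im"].astype(int);K,M,P=z["K"],z["M"],z["P"]
k=(im.max(-1)<75)&(P[...,2]>.003)&(P[...,2]<.02)&(np.hypot(P[...,0]-.45,P[...,1]+.194)<.075)
n_,lab,st,_=cv2.connectedComponentsWithStats(k.astype(np.uint8)); i=1+st[1:,4].argmax()
v,u=np.where(lab==i); q=toplane(np.c_[u,v],K,M,.008)[:,:2].astype(np.float32); r=cv2.minAreaRect(q);print(len(q),r,u.min(),u.max(),v.min(),v.max())
d=np.r_[r[0],.02]-p; print("tool delta units",R.T@d/.025, "tool y angle",np.degrees(np.arctan2(R[1,1],R[0,1])))
```

```text
4.2 [ 0.44880802 -0.18943617  0.15657952] [[-0.3791, 0.9253, -0.0001], [0.9253, 0.3791, 0.0002], [0.0002, -0.0, -1.0]] [-4.02567630e-01  2.32881283e-01  1.99371842e+00  1.57062893e-04
  9.15134919e-01 -7.91518146e-01]
4168 ((0.4503249228000641, -0.1964114010334015), (0.033421847969293594, 0.10461966693401337), 21.977275848388672) 299 336 187 300
tool delta units [-0.28221333 -0.04957297  5.46312831] tool y angle 22.279736009113943
```

View pics/wrist2.png

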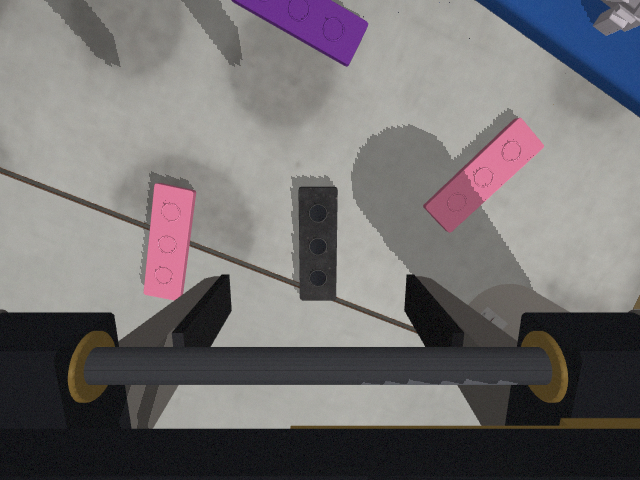

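The black three-hole bar is confirmed at (318,243), between the pink look-alikes at (168,240) and (483,175).

>>> play_rows:
  targets:
    - [[-0.27, -0.05, 0.8], [0, 0, 0.04]]
    - [[0, 0, 1], [0, 0, 0]]
    - [[0, 0, 1], [0, 0, 0]]
    - [[0, 0, 1], [0, 0, 0]]
    - [[0, 0, 0.8], [0, 0, 0]]
    - [[0, 0, 0.5], [0, 0, 0]]
    - [[0, 0, 0.4], [0, 0, 0]]
    - [[0, 0, 0], [0, 0, 0]]

```text
t: 4.92
ee_pos: [0.4497, -0.1965, 0.0182]
tool_rot: [[-0.374, 0.927, -0.001], [0.927, 0.374, 0.001], [0.001, -0.001, -1.0]]
contact_force: [-0.0, 0.2, 0.1]
grip_width: 0.999
finger_force: 0.0
```

>>> play_rows:
  targets:
    - [[0, 0, 0], [0, 0, 0]]
    - [[0, 0, 0], [0, 0, 0]]
    - [[0, 0, 0], [0, 0, 0]]
    - [[0, 0, 0], [0, 0, 0]]
    - [[0, 0, 0], [0, 0, 0]]
    - [[0, 0, 0], [0, 0, 0]]
    - [[0, 0, 0], [0, 0, 0]]
    - [[0, 0, 0], [0, 0, 0]]
  hand: -1
  grip_force: 15

```text
t: 5.58
ee_pos: [0.4502, -0.1969, 0.0192]
tool_rot: [[-0.372, 0.928, 0.0], [0.928, 0.372, -0.0], [-0.0, 0.0, -1.0]]
contact_force: [-0.1, -0.3, -1.0]
grip_width: 0.441
finger_force: 0.0
```

>>> play_rows:
  targets:
    - [[0, 0, 0], [0, 0, 0]]
    - [[0, 0, 0], [0, 0, 0]]
    - [[0, 0, 0], [0, 0, 0]]
    - [[0, 0, 0], [0, 0, 0]]
    - [[0, 0, 0], [0, 0, 0]]
    - [[0, 0, 0], [0, 0, 0]]
    - [[0, 0, -0.2], [0, 0, 0]]
    - [[0, 0, -0.3], [0, 0, 0]]

```text
t: 6.25
ee_pos: [0.4495, -0.1966, 0.0314]
tool_rot: [[-0.372, 0.928, -0.001], [0.928, 0.372, 0.001], [0.001, -0.001, -1.0]]
contact_force: [0.7, -0.2, 0.5]
grip_width: 0.365
finger_force: 15.0
```

>>> play_rows:
  targets:
    - [[0, 0, -0.8], [0, 0, 0]]
    - [[0, 0, -0.9], [0, 0, -0.9]]
    - [[0, 0, -0.9], [0, 0, -0.95]]
    - [[0, 0, -0.9], [0, 0, -0.95]]
    - [[0, 0, -0.7], [0, 0, -0.95]]
    - [[0, 0, 0], [0, 0, -0.95]]
    - [[0, 0, 0], [0, 0, -0.95]]
    - [[0, 0, 0], [0, 0, -0.95]]

```text
t: 6.92
ee_pos: [0.4503, -0.197, 0.1378]
tool_rot: [[-0.924, 0.382, 0.001], [0.382, 0.924, -0.001], [-0.001, -0.0, -1.0]]
contact_force: [-0.5, 0.2, 0.3]
grip_width: 0.366
finger_force: 15.0
```

>>> play_rows:
  targets:
    - [[0, 0, 0], [0, 0, -0.95]]
    - [[0, 0, 0], [0, 0, -0.95]]
    - [[-0.15, 0.8, 0], [0, 0, -0.25]]
    - [[-0.15, 0.8, 0], [0, 0, 0]]
    - [[-0.15, 0.8, 0], [0, 0, 0]]
    - [[-0.15, 0.8, 0], [0, 0, 0]]
    - [[-0.15, 0.8, 0], [0, 0, 0]]
    - [[-0.15, 0.8, 0], [0, 0, 0]]

```text
t: 7.58
ee_pos: [0.4898, -0.0804, 0.1373]
tool_rot: [[-0.99, 0.139, 0.0], [0.139, 0.99, -0.0], [-0.0, -0.0, -1.0]]
contact_force: [0.0, 0.2, -0.0]
grip_width: 0.368
finger_force: 15.0
```

>>> play_rows:
  targets:
    - [[-0.15, 0.8, 0], [0, 0, 0]]
    - [[-0.15, 0.8, 0], [0, 0, 0]]
    - [[-0.15, 0.8, 0], [0, 0, 0]]
    - [[-0.15, 0.8, 0], [0, 0, 0]]
    - [[-0.15, 0.8, 0], [0, 0, 0]]
    - [[-0.15, 0.8, 0], [0, 0, 0]]
    - [[-0.15, 0.8, 0], [0, 0, 0]]
    - [[0, 0.8, 0], [0, 0, 0]]

```text
t: 8.25
ee_pos: [0.5385, 0.0745, 0.1374]
tool_rot: [[-0.99, 0.139, 0.001], [0.139, 0.99, 0.0], [-0.001, 0.0, -1.0]]
contact_force: [-0.1, 0.5, 0.6]
grip_width: 0.371
finger_force: 15.0
```

>>> play_rows:
  targets:
    - [[0, 0, 0], [0, 0, 0]]
    - [[0, 0, 0], [0, 0, 0]]
    - [[0, 0, 0], [0, 0, 0]]

```text
t: 8.5
ee_pos: [0.5375, 0.073, 0.1369]
tool_rot: [[-0.99, 0.138, -0.0], [0.138, 0.99, -0.0], [0.0, -0.0, -1.0]]
contact_force: [0.7, -1.0, 0.3]
grip_width: 0.367
finger_force: 15.0
```

Run:
```python
from h import *
s=arm.get_state();R=np.array(s["tool_rot"]);p=np.array(s["ee_pos"]);print(s["t"],p,np.round(R,4).tolist(), s["finger_force"])
save("wrist3","wrist")
```

```text
8.5 [0.53748372 0.0730278  0.13685782] [[-0.9904, 0.1383, -0.0002], [0.1383, 0.9904, -0.0003], [0.0002, -0.0003, -1.0]] 14.999947249889374
```

View pics/wrist3.png

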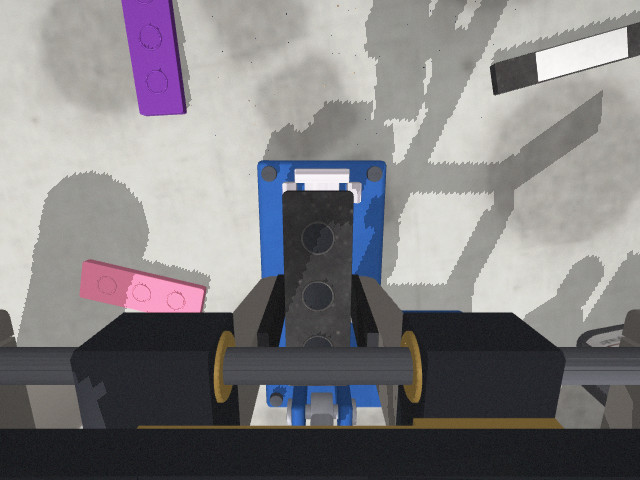

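Run:
```python
from h import *
s=arm.get_state()
z=np.load("pics/wrist3.npz");im=z["im"].astype(int);K,M,P=z["K"],z["M"],z["P"]
R=np.array(s["tool_rot"]);p=np.array(s["ee_pos"])
b=(im[...,0]-im[...,2]>50)
T=[(u,np.where(b[140:200,u])[0][0]+139.5) for u in range(268,378)]
L=[];Rr=[]
for v in range(180,265):
    u=np.where(b[v,240:420])[0]+240; L.append((u[0]-.5,v));Rr.append((u[-1]+.5,v))
def line(q): 
    vx,vy,x,y=cv2.fitLine(q[:,:2].astype(np.float32),cv2.DIST_HUBER,0,.01,.01).ravel(); return np.array([x,y]),np.array([vx,vy])*np.sign(vx)
l,r=[line(toplane(q,K,M,.02)) for q in(L,Rr)]; t=line(toplane(T,K,M,.02))
ys=[np.arctan2(l[1][1],l[1][0]),np.arctan2(r[1][1],r[1][0]),np.arctan2(-t[1][0],t[1][1])];print(ys)
yaw=-.14;a=np.array([np.cos(yaw),np.sin(yaw)]);n=np.array([-a[1],a[0]])
def at(ln): return ln[0]+ln[1]*(((.5,.07)-ln[0])@a)/(ln[1]@a)
print("width",at(r)@n-at(l)@n); o=n*(at(r)@n+at(l)@n)/2+a*(t[0]@a+.07);print("origin",o)
# pocket: front end-wall outer edge, bright, z 0.041
print("front wall depth pt",P[175,322],P[181,322])
# bar top
zt=p[2]-.0192+.008
k=(im.max(-1)<85)&(P[...,2]>zt-.012)&(P[...,2]<zt+.01); k[:150]=0
rows=range(200,270); BL=[];BR=[]
for v in rows:
    u=np.where(k[v,270:365])[0]+270; BL.append((u[0]-.5,v));BR.append((u[-1]+.5,v))
BT=[(u,np.where(k[150:230,u])[0][0]+149.5) for u in range(290,346)]
print("bar z",np.median(P[205:220,300:340,2]),zt)
bl,br,bt=[line(toplane(q,K,M,zt)) for q in(BL,BR,BT)]
for x in(bl,br): print("bar yaw",np.arctan2(x[1][1],x[1][0]))
bc=n*((bl[0]@n)+(br[0]@n))/2+a*(bt[0]@a+.0525); print("bar ctr",bc,"w",br[0]@n-bl[0]@n)
d=np.r_[o-bc,.0]; print("move tool units",R.T@d/.025, "tcp",p, "rel centre",R[:2,:2].T@(bc-p[:2]))
```

```text
[np.float32(-0.13907596), np.float32(-0.13963266), np.float32(-0.1384662)]
width 0.09819340757964692
origin [0.53917805 0.07462924]
front wall depth pt [0.47983347 0.08337379 0.04129482] [0.48417824 0.08282879 0.03746086]
bar z 0.12572984339588952 0.12559085997136743
bar yaw -0.13973367
bar yaw -0.13442801
bar ctr [0.5354177  0.07236334] w 0.03364984240478042
move tool units [-1.36360566e-01  1.10657388e-01 -6.12410915e-05] tcp [0.53749125 0.0727302  0.13679086] rel centre [ 0.00200245 -0.00065143]
```

>>> play_rows:
  targets:
    - [[-0.1, 0.08, 0.3], [0, 0, 0]]
    - [[0, 0, 0.6], [0, 0, 0]]
    - [[0, 0, 0.6], [0, 0, 0]]
    - [[0, 0, 0.6], [0, 0, 0]]
    - [[0, 0, 0.5], [0, 0, 0]]
    - [[0, 0, 0.3], [0, 0, 0]]
    - [[0, 0, 0], [0, 0, 0]]
    - [[0, 0, 0], [0, 0, 0]]

```text
t: 9.22
ee_pos: [0.5404, 0.0747, 0.0638]
tool_rot: [[-0.99, 0.139, -0.001], [0.139, 0.99, -0.0], [0.001, -0.0, -1.0]]
contact_force: [0.2, 0.6, 0.3]
grip_width: 0.37
finger_force: 15.0
```

>>> play_rows:
  targets:
    - [[0, 0, 0.1], [0, 0, 0]]
    - [[0, 0, 0.1], [0, 0, 0]]
    - [[0, 0, 0.1], [0, 0, 0]]
    - [[0, 0, 0.1], [0, 0, 0]]
    - [[0, 0, 0], [0, 0, 0]]
    - [[0, 0, 0], [0, 0, 0]]

```text
t: 9.72
ee_pos: [0.5405, 0.0751, 0.054]
tool_rot: [[-0.99, 0.139, -0.0], [0.139, 0.99, -0.0], [0.0, -0.0, -1.0]]
contact_force: [-0.5, 0.1, -1.2]
grip_width: 0.367
finger_force: 15.0
```

Run:
```python
from h import *
s=arm.get_state();print(s["t"],s["ee_pos"],s["contact_force"],s["finger_force"],s["wrist_torque"])
im,d,c,M=snap("wrist");cv2.imwrite("pics/wrist4.png",cv2.resize(im[60:360,180:460],None,fx=2,fy=2))
```

```text
9.7167 [0.54051541 0.07512592 0.05401898] [-0.46430113  0.09629155 -1.21160773] 14.99994769692421 [0.00439407 0.04159467 0.01153849]
```

View pics/wrist4.png

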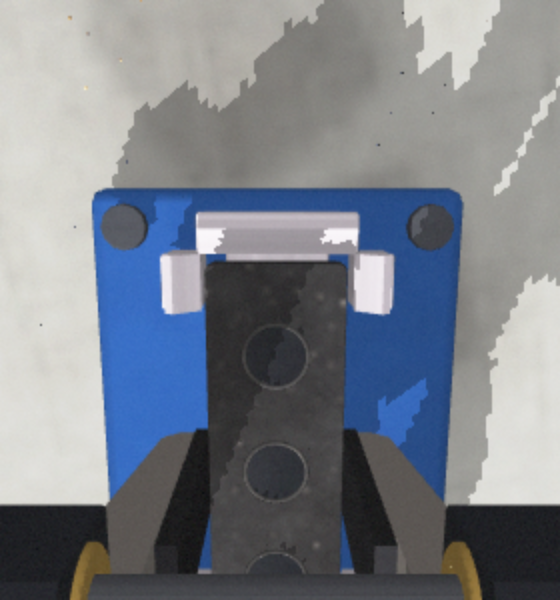

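The bar sits between the walls with about 2 mm of front gap and even side gaps. Next I lower the last 2–3 mm and release.

>>> play_rows:
  targets:
    - [[0.02, 0, 0.05], [0, 0, 0]]
    - [[0, 0, 0.05], [0, 0, 0]]
    - [[0, 0, 0.02], [0, 0, 0]]
    - [[0, 0, 0], [0, 0, 0]]
    - [[0, 0, 0], [0, 0, 0]]

```text
t: 10.18
ee_pos: [0.54, 0.0752, 0.0511]
tool_rot: [[-0.99, 0.139, -0.0], [0.139, 0.99, -0.0], [0.0, -0.0, -1.0]]
contact_force: [-1.7, -0.3, 1.0]
grip_width: 0.367
finger_force: 15.0
```

>>> play_rows:
  targets:
    - [[0, 0, 0], [0, 0, 0]]
    - [[0, 0, 0], [0, 0, 0]]
    - [[0, 0, 0], [0, 0, 0]]
    - [[0, 0, 0], [0, 0, 0]]
    - [[0, 0, 0], [0, 0, 0]]
    - [[0, 0, 0], [0, 0, 0]]
    - [[0, 0, 0], [0, 0, 0]]
  hand: 0.1

```text
t: 10.77
ee_pos: [0.5401, 0.0752, 0.0511]
tool_rot: [[-0.99, 0.139, -0.0], [0.139, 0.99, -0.0], [0.0, -0.0, -1.0]]
contact_force: [0.6, 0.0, -0.5]
grip_width: 0.55
finger_force: 0.0
```

>>> play_rows:
  targets:
    - [[0, 0, -0.4], [0, 0, 0]]
    - [[0, 0, -0.9], [0, 0, 0]]
    - [[0, 0, -1], [0, 0, 0]]
    - [[0.3, 0, -1], [0, 0, 0]]
    - [[0.4, 0, -1], [0, 0, 0]]
    - [[0.4, 0, -1], [0, 0, 0]]
    - [[0.4, 0, -1], [0, 0, 0]]
    - [[0.5, 0, -1], [0, 0, 0]]

```text
t: 11.43
ee_pos: [0.4902, 0.0821, 0.2356]
tool_rot: [[-0.99, 0.139, 0.001], [0.139, 0.99, 0.0], [-0.001, 0.0, -1.0]]
contact_force: [1.6, -0.2, 0.3]
grip_width: 0.546
finger_force: 0.0
```

Run:
```python
from h import *
s=arm.get_state();p=np.array(s["ee_pos"]);print(s["t"],p)
save("wrist5","wrist")
z=np.load("pics/wrist5.npz");im=z["im"].astype(int);K,M,P=z["K"],z["M"],z["P"]
k=(im.max(-1)<90)&(abs(P[...,2]-.040)<.005)&(np.hypot(P[...,0]-.539,P[...,1]-.075)<.065)
v,u=np.where(k);q=toplane(np.c_[u,v],K,M,.040)[:,:2].astype(np.float32);print(len(q),cv2.minAreaRect(q),np.percentile(P[k][:,2],[5,50,95]))
# height plane tilt
A=np.c_[P[k][:,:2]-P[k][:,:2].mean(0),np.ones(k.sum())];print(np.linalg.lstsq(A,P[k][:,2],rcond=None)[0])
cv2.imwrite("pics/w5.png",im[60:420,180:500].astype(np.uint8))
```

```text
11.4333 [0.49016666 0.08209187 0.2355908 ]
2977 ((0.5376034379005432, 0.07462718337774277), (0.033828526735305786, 0.10480694472789764), 82.03694152832031) [0.03890471 0.0401831  0.04140256]
[0.00209019 0.00014594 0.04015343]
```

View pics/w5.png

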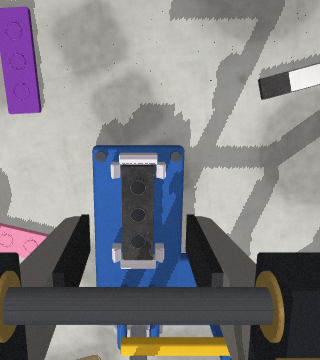

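>>> play_rows:
  targets:
    - [[0, 0, 0], [0, 0, 0.9]]
    - [[0, 0, 0], [0, 0, 0.95]]
    - [[0, 0, 0], [0, 0, 0.95]]
    - [[0, 0, 0], [0, 0, 0.95]]
    - [[0, 0, 0], [0, 0, 0.95]]
    - [[0, 0, 0], [0, 0, 0.95]]
    - [[0, 0, 0], [0, 0, 0.95]]
    - [[0, 0, 0], [0, 0, 0.95]]
  hand: -1

```text
t: 12.15
ee_pos: [0.4905, 0.0821, 0.2341]
tool_rot: [[-0.497, 0.868, 0.0], [0.868, 0.497, 0.0], [-0.0, 0.0, -1.0]]
contact_force: [0.3, -0.8, 0.3]
grip_width: 0.013
finger_force: 0.0
```

>>> play_rows:
  targets:
    - [[0, 0, 0], [0, 0, 0.95]]
    - [[0, 0, 0], [0, 0, 0.95]]
    - [[0, 0, 0], [0, 0, 0.95]]
    - [[0, 0, 0], [0, 0, 0.95]]
    - [[0, 0, 0], [0, 0, 0.95]]
    - [[0, 0, 0], [0, 0, 0.8]]
    - [[0.8, 0, 0], [0, 0, 0]]
    - [[0.8, 0, 0], [0, 0, 0]]

```text
t: 12.82
ee_pos: [0.4962, 0.1216, 0.2342]
tool_rot: [[0.142, 0.99, 0.001], [0.99, -0.142, 0.0], [0.0, 0.001, -1.0]]
contact_force: [-0.5, -0.3, 0.3]
grip_width: 0.002
finger_force: 0.0
```

>>> play_rows:
  targets:
    - [[0.8, 0.2, 0], [0, 0, 0]]
    - [[0.8, 0.8, 0], [0, 0, 0]]
    - [[0.9, 0.9, 0], [0, 0, 0]]
    - [[0, 0.9, 0], [0, 0, 0]]
    - [[0, 0.9, 0], [0, 0, 0]]
    - [[0, 0.9, 0], [0, 0, 0]]
    - [[0, 0.9, 0], [0, 0, 0]]
    - [[0, 0.3, 0], [0, 0, 0]]

```text
t: 13.48
ee_pos: [0.6509, 0.1629, 0.2339]
tool_rot: [[0.14, 0.99, 0.001], [0.99, -0.14, 0.0], [0.0, 0.001, -1.0]]
contact_force: [-0.9, -0.3, 0.1]
grip_width: 0.008
finger_force: 0.0
```

```bash
cat > rel.py <<'E'
from h import *
s=arm.get_state();p=np.array(s["ee_pos"]);R=np.array(s["tool_rot"]);y=-.14
d=p-[.538,.0747,0];print(s["t"],"press tcp",d[0]*np.cos(y)+d[1]*np.sin(y),-d[0]*np.sin(y)+d[1]*np.cos(y),"tipz",p[2]-.017,"tooly",np.arctan2(R[1,1],R[0,1]),"F",np.round(s["contact_force"],1),s["grip_width"])
E
python3 - <<'E'
import rel
from h import *
im=np.hstack([cv2.resize(snap("scene")[0][170:320,290:440],(400,400)),cv2.resize(snap("side")[0][170:310,200:340],(400,400))]);cv2.imwrite("pics/c6.png",im)
E
```

```text
13.4833 press tcp 0.0994852322284424 0.10308293757421322 tipz 0.21691883431705578 tooly -0.14089067702565494 F [-0.9 -0.3  0.1] 0.007552544279345324
```

View pics/c6.png

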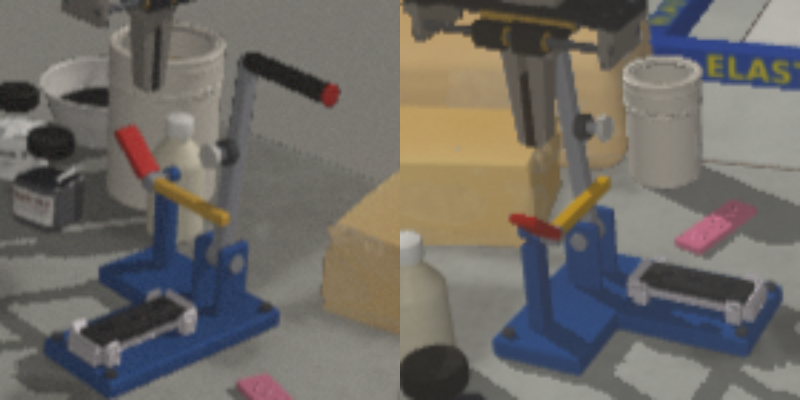

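>>> play_rows:
  targets:
    - [[0, 0, 0.6], [0, 0, 0]]
    - [[0, 0, 0.9], [0, 0, 0]]
    - [[0, 0, 0.7], [0, 0, 0]]
    - [[0, 0, 0.28], [0, 0, 0]]
    - [[0.2, 0, 0.05], [0, 0, 0]]
    - [[0.25, 0, 0.12], [0, 0, 0]]
    - [[0.22, 0, 0.16], [0, 0, 0]]
    - [[0.2, 0, 0.16], [0, 0, 0]]

```text
t: 14.25
ee_pos: [0.6522, 0.1857, 0.1604]
tool_rot: [[0.14, 0.99, 0.002], [0.99, -0.14, 0.0], [0.001, 0.002, -1.0]]
contact_force: [-0.3, -1.6, 0.8]
grip_width: 0.005
finger_force: 0.9
```

```bash
python3 rel.py
```

```text
14.25 press tcp 0.09758470183730454 0.12586227041610076 tipz 0.14340208627307505 tooly -0.1400909362360512 F [-0.3 -1.6  0.8] 0.004894909080934957
```

>>> play_rows:
  targets:
    - [[0.16, 0, 0.22], [0, 0, 0]]
    - [[0.16, 0, 0.24], [0, 0, 0]]
    - [[0.16, 0, 0.24], [0, 0, 0]]
    - [[0.06, 0, 0.2], [0, 0, 0]]
    - [[0.04, 0, 0.16], [0, 0, 0]]
    - [[0.02, 0, 0.16], [0, 0, 0]]
    - [[0, 0, 0.06], [0, 0, 0]]
    - [[0, 0, 0], [0, 0, 0]]

```text
t: 14.92
ee_pos: [0.6539, 0.1997, 0.1302]
tool_rot: [[0.14, 0.99, 0.001], [0.99, -0.14, 0.0], [0.0, 0.001, -1.0]]
contact_force: [-9.1, -3.1, 23.9]
grip_width: 0.005
finger_force: 10.8
```

Run:
```python
import rel
from h import *
im=np.hstack([cv2.resize(snap("scene")[0][170:320,290:440],(400,400)),cv2.resize(snap("side")[0][170:310,200:340],(400,400))]);cv2.imwrite("pics/c7.png",im)
```

```text
14.9167 press tcp 0.09732097040748999 0.13991534650034834 tipz 0.11315361908637613 tooly -0.1406353337123288 F [-9.1 -3.1 23.9] 0.005255570743750809
```

View pics/c7.png

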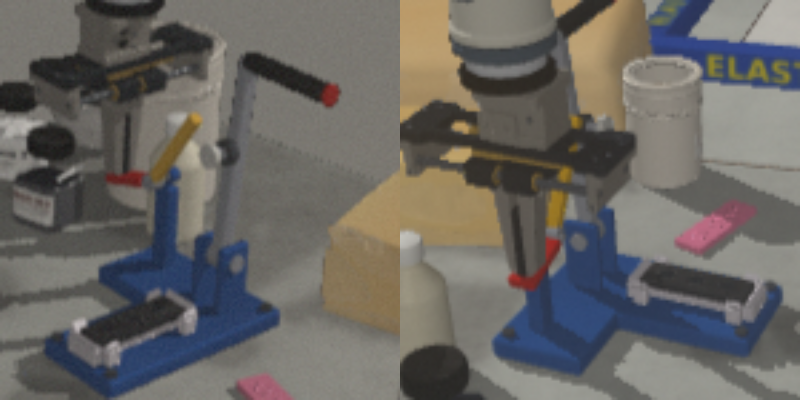

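>>> play_rows:
  targets:
    - [[0, 0, 0], [0, 0, 0]]
    - [[0, 0, 0], [0, 0, 0]]
    - [[0, 0, -0.2], [0, 0, 0]]
    - [[0, 0, -0.8], [0, 0, 0]]
    - [[0, 0, -1], [0, 0, 0]]
    - [[0, 0, -1], [0, 0, 0]]
    - [[0, 0, -1], [0, 0, 0]]
    - [[0, 0, -1], [0, 0, 0]]

```text
t: 15.68
ee_pos: [0.6534, 0.1998, 0.253]
tool_rot: [[0.14, 0.99, -0.001], [0.99, -0.14, 0.0], [0.0, -0.001, -1.0]]
contact_force: [0.5, 0.4, -0.0]
grip_width: 0.006
finger_force: 0.0
```

>>> play_rows:
  targets:
    - [[0, 0, -1], [0, 0, 0]]
    - [[0, 0, -1], [0, 0, 0]]
    - [[0, 0, -1], [0, 0, 0]]
    - [[0, 0, -1], [0, 0, 0]]
    - [[0, 0, -0.8], [0, 0, 0]]
    - [[0, 0, -0.5], [0, 0, 0]]
    - [[-0.6, 0, 0], [0, 0, 0]]
    - [[-0.8, 0.1, 0], [0, 0, 0]]
  hand: 0.5

```text
t: 16.35
ee_pos: [0.6509, 0.1649, 0.3842]
tool_rot: [[0.138, 0.99, -0.0], [0.99, -0.138, 0.0], [0.0, -0.0, -1.0]]
contact_force: [-0.4, -1.1, -0.7]
grip_width: 0.562
finger_force: 0.0
```

>>> play_rows:
  targets:
    - [[-0.9, 0.2, 0], [0, 0, 0]]
    - [[-0.9, 0.2, 0], [0, 0, 0]]
    - [[-0.9, 0.2, 0], [0, 0, 0]]
    - [[-0.9, 0.2, 0], [0, 0, 0]]
    - [[-0.9, 0.2, 0], [0, 0, 0]]
    - [[-0.9, 0.2, 0], [0, 0, 0]]
    - [[-0.9, 0, 0], [0, 0, 0]]
    - [[0, 0, 0], [0, 0, 0]]

```text
t: 17.02
ee_pos: [0.6577, -0.0, 0.3827]
tool_rot: [[0.143, 0.99, -0.003], [0.99, -0.143, -0.002], [-0.002, -0.003, -1.0]]
contact_force: [0.5, -0.5, 0.1]
grip_width: 0.751
finger_force: 0.0
```

Run:
```python
import rel
from h import *
y=-.14
for f in("scene0","side0"):
    z=np.load(f"pics/{f}.npz");im=z["im"].astype(int);P=z["P"];d=P-[.538,.0747,0]
    X=d[...,0]*np.cos(y)+d[...,1]*np.sin(y);Y=-d[...,0]*np.sin(y)+d[...,1]*np.cos(y);Z=P[...,2]
    k=(im.max(-1)<75)&(Z>.24)&(Z<.30)&(X>.08)&(X<.18)&(Y<-.01)&(Y>-.12)
    print(f,k.sum(),[np.round(np.percentile(A[k],[2,50,98]),4) for A in(X,Y,Z)])
im,d,c,M=snap("wrist");P=cloud(d,c,M);d=P-[.538,.0747,0]
X=d[...,0]*np.cos(y)+d[...,1]*np.sin(y);Y=-d[...,0]*np.sin(y)+d[...,1]*np.cos(y);Z=P[...,2]
k=(im.max(-1)<75)&(Z>.24)&(Z<.30)&(X>.08)&(X<.18)&(Y<.05)&(Y>-.12)
print(k.sum(),[np.round(np.percentile(A[k],[2,50,98]),4) for A in(X,Y,Z)])
```

```text
17.0167 press tcp 0.1289401232187453 -0.057306806878632766 tipz 0.36572379609217087 tooly -0.14341512873483456 F [ 0.5 -0.5  0.1] 0.7514842639870025
scene0 215 [array([0.1182, 0.1238, 0.1345]), array([-0.0963, -0.0553, -0.012 ]), array([0.2646, 0.2754, 0.2814])]
side0 122 [array([0.1213, 0.1243, 0.1346]), array([-0.0962, -0.0517, -0.0112]), array([0.2684, 0.2769, 0.281 ])]
3242 [array([0.1215, 0.1305, 0.1402]), array([-0.0975, -0.0454, -0.0005]), array([0.2723, 0.2794, 0.2816])]
```

>>> play_rows:
  targets:
    - [[0.05, 0.05, 0.8], [0, 0, 0]]
    - [[0, 0, 1], [0, 0, 0]]
    - [[0, 0, 1], [0, 0, 0]]
    - [[0, 0, 1], [0, 0, 0]]
    - [[0, 0, 0.5], [0, 0, 0]]
    - [[0, 0, 0.25], [0, 0, 0]]
    - [[0, 0, 0], [0, 0, 0]]
    - [[0, 0, 0], [0, 0, 0]]

```text
t: 17.73
ee_pos: [0.6607, 0.0058, 0.2718]
tool_rot: [[0.14, 0.99, 0.001], [0.99, -0.14, 0.0], [0.0, 0.001, -1.0]]
contact_force: [0.1, -0.1, 0.6]
grip_width: 0.751
finger_force: 0.0
```

>>> play_rows:
  targets:
    - [[0, 0, 0], [0, 0, 0]]
    - [[0, 0, 0], [0, 0, 0]]
    - [[0, 0, 0], [0, 0, 0]]
    - [[0, 0, 0], [0, 0, 0]]
    - [[0, 0, 0], [0, 0, 0]]
    - [[0, 0, 0], [0, 0, 0]]
    - [[0, 0, 0], [0, 0, 0]]
    - [[0, 0, 0], [0, 0, 0]]
  hand: -1
  grip_force: 45

```text
t: 18.4
ee_pos: [0.6604, 0.0056, 0.2712]
tool_rot: [[0.14, 0.99, 0.0], [0.99, -0.14, -0.0], [0.0, 0.0, -1.0]]
contact_force: [1.0, 0.7, -0.6]
grip_width: 0.202
finger_force: 45.0
```

>>> play_rows:
  targets:
    - [[0, 0, 0], [0, 0, 0]]
    - [[0, 0, 0], [0, 0, 0]]
    - [[0, 0, 0], [0, 0, 0]]
    - [[0, 0, 0], [0, 0, 0]]

```text
t: 18.73
ee_pos: [0.6604, 0.0056, 0.2711]
tool_rot: [[0.14, 0.99, 0.0], [0.99, -0.14, 0.0], [0.0, 0.0, -1.0]]
contact_force: [0.7, -0.3, 0.6]
grip_width: 0.204
finger_force: 45.0
```

```bash
python3 rel.py
python3 - <<'E'
import numpy as np
# handle arc rows: offsets in press (x,z) -> tool y, tool z (units of 25mm)
th=np.linspace(0,1.67,19); x=200*np.sin(.1-th); z=200*np.cos(.1-th)
print(np.round(np.c_[th[1:],np.diff(x)/25,-np.diff(z)/25],2).tolist())
E
```

```text
18.7333 press tcp 0.13087762872318845 -0.051334854821840505 tipz 0.25414784719689354 tooly -0.14041517698468897 F [ 0.7 -0.3  0.6] 0.20383589691733628
[[0.09, -0.74, -0.04], [0.19, -0.74, 0.03], [0.28, -0.74, 0.1], [0.37, -0.72, 0.17], [0.46, -0.7, 0.23], [0.56, -0.68, 0.3], [0.65, -0.65, 0.36], [0.74, -0.61, 0.42], [0.84, -0.57, 0.47], [0.93, -0.53, 0.52], [1.02, -0.48, 0.57], [1.11, -0.42, 0.61], [1.21, -0.36, 0.65], [1.3, -0.3, 0.68], [1.39, -0.24, 0.7], [1.48, -0.17, 0.72], [1.58, -0.1, 0.73], [1.67, -0.03, 0.74]]
```

>>> play_rows:
  targets:
    - [[0, -0.74, -0.04], [0, 0, 0]]
    - [[0, -0.74, 0.03], [0, 0, 0]]
    - [[0, -0.74, 0.1], [0, 0, 0]]
    - [[0, -0.72, 0.17], [0, 0, 0]]
    - [[0, -0.7, 0.23], [0, 0, 0]]
    - [[0, -0.68, 0.3], [0, 0, 0]]
    - [[0, -0.65, 0.36], [0, 0, 0]]
    - [[0, -0.61, 0.42], [0, 0, 0]]

```text
t: 19.4
ee_pos: [0.5221, 0.0251, 0.2319]
tool_rot: [[0.14, 0.99, 0.002], [0.99, -0.14, -0.0], [0.0, 0.002, -1.0]]
contact_force: [6.1, -0.7, -5.6]
grip_width: 0.204
finger_force: 45.0
```

```bash
python3 rel.py
```

```text
19.4 press tcp -0.008822468865163614 -0.05132930889709911 tipz 0.2148643279464043 tooly -0.14031202701016715 F [ 6.1 -0.7 -5.6] 0.20353348800772972
```

>>> play_rows:
  targets:
    - [[0, -0.57, 0.47], [0, 0, 0]]
    - [[0, -0.53, 0.52], [0, 0, 0]]
    - [[0, -0.48, 0.57], [0, 0, 0]]
    - [[0, -0.42, 0.61], [0, 0, 0]]
    - [[0, -0.36, 0.65], [0, 0, 0]]
    - [[0, -0.3, 0.68], [0, 0, 0]]
    - [[0, -0.24, 0.7], [0, 0, 0]]
    - [[0, -0.17, 0.72], [0, 0, 0]]

```text
t: 20.07
ee_pos: [0.4467, 0.0358, 0.1088]
tool_rot: [[0.14, 0.99, 0.002], [0.99, -0.14, -0.0], [0.0, 0.002, -1.0]]
contact_force: [4.7, -1.0, 2.3]
grip_width: 0.206
finger_force: 45.0
```

```bash
python3 rel.py
```

```text
20.0667 press tcp -0.08495449694204116 -0.05125834387721036 tipz 0.09184650769771589 tooly -0.14013387809382707 F [ 4.7 -1.   2.3] 0.20647430042300777
```

>>> play_rows:
  targets:
    - [[0, -0.1, 0.7], [0, 0, 0]]
    - [[0, -0.04, 0.5], [0, 0, 0]]
    - [[0, 0, 0.25], [0, 0, 0]]
    - [[0, 0, 0.1], [0, 0, 0]]
    - [[0, 0, 0], [0, 0, 0]]
    - [[0, 0, 0], [0, 0, 0]]

```text
t: 20.57
ee_pos: [0.4434, 0.0362, 0.0709]
tool_rot: [[0.14, 0.99, 0.001], [0.99, -0.14, -0.0], [-0.0, 0.001, -1.0]]
contact_force: [-2.3, -2.5, 13.5]
grip_width: 0.208
finger_force: 45.0
```

```bash
cat rel.py > /dev/null
python3 - <<'E'
import rel
from h import *
im=np.hstack([cv2.resize(snap("scene")[0][170:320,270:420],(400,400)),cv2.resize(snap("side")[0][170:310,210:350],(400,400))]);cv2.imwrite("pics/c8.png",im)
E
```

```text
20.5667 press tcp -0.08830420911095657 -0.051283525021179756 tipz 0.053892534145856194 tooly -0.14032589013044056 F [-2.3 -2.5 13.5] 0.20784949784913265
```

View pics/c8.png

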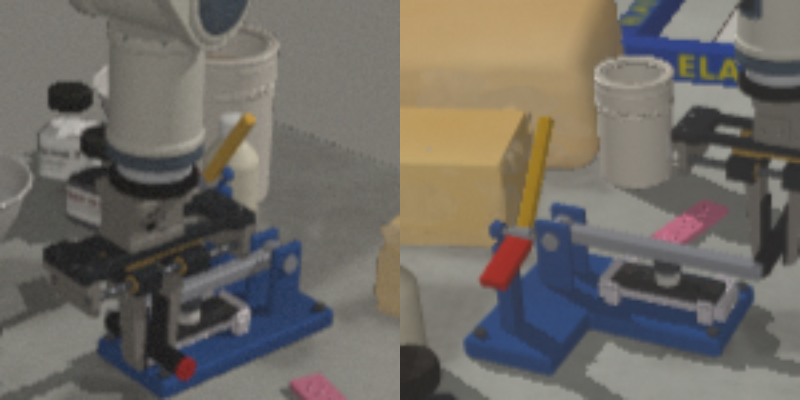

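>>> play_rows:
  targets:
    - [[0, 0, 0.08], [0, 0, 0]]
    - [[0, 0, 0], [0, 0, 0]]
    - [[0, 0, 0], [0, 0, 0]]
    - [[0, 0, 0], [0, 0, 0]]

```text
t: 21.0
ee_pos: [0.4434, 0.0363, 0.0694]
tool_rot: [[0.14, 0.99, 0.001], [0.99, -0.14, -0.0], [-0.0, 0.001, -1.0]]
contact_force: [-3.6, -2.2, 19.9]
grip_width: 0.205
finger_force: 45.0
```

```bash
python3 -c "
from cell import arm
print(arm.hand_in())"
```

```text
the job is handed in; nothing more can be done
None
```

I laid the drilled bar flat in the pocket and let go, flipped the catch fully over, then pulled the lever down and handed in while holding it with the foot on the bar (about 20 N at the wrist; the hand-in gave no verdict).

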